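# Dock the soil analyser's check set

## Robot

A 6-joint arm with a two-finger parallel gripper is mounted at the origin on the work surface. World frame = base frame: x ahead of the robot, y to its left, z up, the work surface at z = 0. Lengths are in m, angles in rad, forces in N, time in s.
With the tool pointing down it reaches from about 0.35 to 0.975 m from the base axis. Payload 4.9 kg.
Tool frame: the origin (TCP) lies midway between the tips of the shut fingers; the grasp point (between the pads) lies 19 mm behind it; z points along the fingers, y is the line along which they close (so a half turn about z gives the same grasp; the last joint's range is limited). The gripper opens to 85 mm and grips with 20 to 120 N. Pads are 22 mm wide; open, the fingers measure 114 mm over their backs; the gripper's body (76 mm by 85 mm) begins 54 mm behind the grasp point. The pads swing forward as they close: fully open they stand 13 mm farther back than shut.
Start: joints at [1.211, 0.053, 1.613, -0, 1.476, -0.119], TCP at [0.149, 0.607, 0.231] pointing down, gripper open.
Joint ranges: [-3.01, 3.01], [-1.01, 2.22], [0.06, 2.58], [-1.02, 4.17], [0.09, 2.62], [-3.14, 3.14]. Speed limits (rad/s): [2.57, 2.57, 3.14, 3.14, 3.14, 3.14].

## Interface

Orientations are given as a unit quaternion [w, x, y, z].
In Python, from plant import state, grab_frame, camera_info, job_done, spot_in, masks_of, pinpoint gives the robot as it stands.
- The arm moves only by the shell command python3 -m handwheel 'ROWS' [OPENING]. ROWS is JSON, a list that holds one entry, the list of rows, each a list of 6 numbers: the shift along the world's x, y, z in m, then the turn, a rotation vector about the world's x, y, z in degrees. In form: [[[tx, ty, tz, ax, ay, az], ...]]. A call has 1 to 20 rows; each row shifts and turns the commanded pose from where the row before left it; what a row does not reach is not made up. A row lasts 1/12 s, in which the tool goes at most 41.7 mm and 7.16 degrees, less where a joint would pass 70% of its speed; a pose out of reach is approached as far as the arm can. A call is refused whole if a number of a shift passes 0.0417 or a number of a turn 7.16, either way. A call with a gripper value outside its range is refused whole. OPENING is the opening, from 0 (shut) to 1 (fully open), set as the call begins (- or left out, the last holds). The fingers move at their own pace and stop on an object; the grip force is fixed at half the most. Time passes only in rows, so rows that do not move let the fingers close. It gives the time, the measured TCP pose, the force, the opening and the grip force at its end, in the units of the state.
- state(): the state, without advancing time (a new reading comes with each control period).
- grab_frame(name): name is "side" or "top" or "wrist"; returns (picture, depth): 400x640x3 uint8, blue, green, red; 400x640 float32, m along the optical axis (not along the pixel's ray), 0 where there is no reading.
- camera_info(name): a dict with "fx", "fy", "cx", "cy" (pixels), "T" (4x4, takes a point from camera to world coordinates). Camera axes: x right, y up, looking along -z (the intrinsics and any distortion apply to the point x, -y, -z); pixel columns grow to the right and rows downward; lengths in m; the calibration is good to about 2 mm. The wrist camera is an equidistant fisheye: a pixel r from the principal point sees the ray r / f radians off the axis. A picture is of the moment at which its call begins: read the wrist's pose just before it. camera_info takes no time and is no camera call; for the wrist camera it gives the pose at the moment of the call.
- job_done(): hands the job in; it is judged then, once.
Trained networks look in the newest picture that a camera, given by its name, has taken for a name from the list of things; names that differ only in an ending like _2 or _b are one class to them, and where a whole thing is asked for, a point or a joint stands for the part that bears it (a point fixed in the world has none). Each returns a list of dicts, best first, with "conf" (0 to 1); they miss things now and then, are a little off and sometimes report something else, mostly with a low value. They report only what shows in the picture. A call takes as long as a camera call. They do not tell look-alikes from the thing itself.
- spot_in(camera, thing): "box" ([left, top, width, height] in pixels, round what is visible of it).
- masks_of(camera, thing): "region" (400x640 bool, what is visible of it) and "box" ([left, top, width, height] in pixels, round what is visible of it).
- pinpoint(camera, thing): "position" ([column, row] in pixels: a listed point, or the origin of a listed thing).
The state is a dict: "time": time; "joint_pos": joint angles; "joint_vel": joint speeds; "joint_efforts": joint torques, N m; "tool_pos": TCP position; "tool_rot": TCP orientation; "contact_force": force on the tool from outside, world axes, zero at the start; "ft_torque": the same for the moment, N m; "gripper_width": opening from 0.0 (shut) to 1.0 (fully open); "grasp_force": force on a finger pad.
Only numpy, scipy, OpenCV 4.12 (cv2) and the standard library are available. Lean on these libraries where they do the work, as an engineer would, in place of code of your own. Each camera call takes 0.05 s, during which the arm holds its last target. There are 200 camera calls.

## Task

Put the soil analyser's check set away: set the white standard, the blue-lidded soil jar, the orange cuvette block and the green filter cartridge each in the docking stand of its own colour and shape, upright and flat on the stand's floor inside its lip, in any order. Set each one down gently, never letting it drop, and leave it standing there released. Do not push or tip the amber bottle and the steel beaker standing among them.

Things in the scene. Friction and masses are not known exactly. Their poses are not given: they have to be found in the camera images.
- white_standard: White reference standard: an upright white cylinder 50 mm in diameter and 50 mm high with a thin black band near its foot and a black ring drawn on top; 0.11 to 0.23 kg. Origin: centre of the underside, z up. Stands upright on the bench at any yaw. Grip it from above about 35 mm above its underside: lower, the fingers would meet the stand's lip.
- soil_jar: Sealed clear jar of brown soil with a blue screw lid: an upright cylinder 50 mm in diameter and 60 mm high (lid in the top 17 mm, the same diameter); 0.09 to 0.19 kg. Origin: centre of the underside, z up. Stands upright on the bench at any yaw. Grip it from above about 35 mm above its underside: lower, the fingers would meet the stand's lip.
- cuvette_block: Orange cuvette block: a square block 44 x 44 mm and 46 mm high, sides along its x and y; four small white cuvette tops with black centres stand on it up to 53 mm; 0.09 to 0.2 kg. Origin: centre of the underside, z up. Stands upright on the bench at any yaw. Grip it from above about 35 mm above its underside: lower, the fingers would meet the stand's lip.
- filter_cartridge: Green filter cartridge: a rectangular block 64 mm long (its x) by 36 mm wide (its y) and 50 mm high, with a black slotted window on top; 0.08 to 0.17 kg. Grip it across its width (y). Origin: centre of the underside, z up. Stands upright on the bench at any yaw. Grip it from above about 35 mm above its underside: lower, the fingers would meet the stand's lip.
- white_stand: White round docking stand, for the white standard: a shallow dish 76 mm across with a black ring drawn on its floor. Fixed, anywhere among the loose things, turned up to 45 degrees. Origin: centre of its underside, z up. Floor 4 mm above the bench, lip 5 mm thick with its top 10 mm above the bench (6 mm above the floor); inside diameter 66 mm, so 8 mm of play all round.
- blue_stand: Blue round docking stand, for the soil jar with the blue lid: a shallow dish 76 mm across with a black ring drawn on its floor. Fixed, anywhere among the loose things, turned up to 45 degrees. Origin: centre of its underside, z up. Floor 4 mm above the bench, lip 5 mm thick with its top 10 mm above the bench (6 mm above the floor); inside diameter 66 mm, so 8 mm of play all round.
- orange_stand: Orange square stand, for the cuvette block: a shallow tray 70 x 70 mm with a black outline on its floor, sides along its x and y. Fixed, turned up to 45 degrees. Origin: centre of its underside, z up. Floor 4 mm above the bench, lip 5 mm thick with its top 10 mm above the bench; inside 60 x 60 mm, 8 mm of play all round when the sides are parallel.
- green_stand: Green rectangular stand, for the filter cartridge: a shallow tray 90 mm long (its x) by 62 mm wide (its y) with a black outline on its floor. Fixed, turned up to 45 degrees. Origin: centre of its underside, z up. Floor 4 mm above the bench, lip 5 mm thick with its top 10 mm above the bench; inside 80 x 52 mm, 8 mm of play all round with the cartridge's x along the stand's, either way.
- amber_bottle: Bystander, not to be disturbed: squat amber glass jar with a black cap and a paper label, 52 mm in diameter, 88 mm high, loose on the bench. Origin: centre of the underside.
- steel_beaker: Bystander, not to be disturbed: open plain dull grey steel beaker, 54 mm across the rim, 70 mm high, loose on the bench. Origin: centre of the underside.
There are look-alikes about, which are no part of the job. Leave any purple look-alike of the white_standard alone.

How it is judged:
At the end, for the whole second after the job is handed in: Each thing in its own stand: centres within 13 mm horizontally, underside on the stand's floor (within 3 mm in height), upright within 0.1 rad, at rest; amber bottle and steel beaker upright and within 25 mm of where they stood (horizontal distance between white_standard and white_stand below 0.013 m and z of white_standard in the frame of white_stand between 0.001 and 0.007 m and angle between each of white_standard, soil_jar, cuvette_block, filter_cartridge's own z axis and vertical below 0.1 rad and linear speed of each of white_standard, soil_jar, cuvette_block, filter_cartridge below 0.02 m/s and horizontal distance between soil_jar and blue_stand below 0.013 m and z of soil_jar in the frame of blue_stand between 0.001 and 0.007 m and horizontal distance between cuvette_block and orange_stand below 0.013 m and z of cuvette_block in the frame of orange_stand between 0.001 and 0.007 m and horizontal distance between filter_cartridge and green_stand below 0.013 m and z of filter_cartridge in the frame of green_stand between 0.001 and 0.007 m and distance of each of amber_bottle, steel_beaker from where it was at the start of the episode below 0.025 m and angle between each of amber_bottle, steel_beaker's own z axis and vertical below 0.2 rad); the robot touches nothing.
It fails at once if the amber bottle is shifted by more than 25 mm or tipped (distance of amber_bottle from where it was at the start of the episode above 0.025 m or angle between amber_bottle's own z axis and vertical above 0.4 rad).
It fails at once if the steel beaker is shifted by more than 25 mm or tipped (distance of steel_beaker from where it was at the start of the episode above 0.025 m or angle between steel_beaker's own z axis and vertical above 0.4 rad).
It fails at once if one of the four things is dropped or thrown (faster than 0.7 m/s, a fall of about 25 mm, with no finger touching it) ((linear speed of white_standard above 0.7 m/s and contact force between white_standard and the fingers below 0.02 N) or (linear speed of soil_jar above 0.7 m/s and contact force between soil_jar and the fingers below 0.02 N) or (linear speed of cuvette_block above 0.7 m/s and contact force between cuvette_block and the fingers below 0.02 N) or (linear speed of filter_cartridge above 0.7 m/s and contact force between filter_cartridge and the fingers below 0.02 N)).
It also fails if it takes over 106 s, if anything falls off the work surface, if the arm or the gripper's body presses on something with over 40 N, if the wrist force passes 120 N, or if a joint passes its speed limit or range.

## Working session

There is one attempt and no reset: what is moved stays moved. The work goes in short steps, Python scripts to look and compute and a shell command to move; the robot and the scene stay as the last step left them, time stands still between calls to the robot, and variables do not carry over. Pictures are saved under pics/ and viewed, at most 14 in all, crops included, and the job is handed in when it is done.

```bash
mkdir -p pics; ls
python3 - <<'E'
from plant import *
import cv2,numpy as np
for c in ("top","side"):
    p,d=grab_frame(c); cv2.imwrite(f"pics/{c}0.png",p)
    i=camera_info(c); print(c,i)
s=state(); print(s)
E
```

```text
pics
top {'fx': 386.818964648884, 'fy': 386.818964648884, 'cx': 321.8210452853764, 'cy': 196.777297738931, 'T': array([[-0.00913953,  0.99611732, -0.08756004,  0.40487706],
       [-0.99994888, -0.00948305, -0.00350813, -0.00812955],
       [-0.00432485,  0.0875235 ,  0.99615307,  0.91148128],
       [ 0.        ,  0.        ,  0.        ,  1.        ]])}
side {'fx': 483.57940745620596, 'fy': 483.57940745620596, 'cx': 330.19179093991573, 'cy': 203.50165246152812, 'T': array([[ 9.30882429e-01,  1.91898988e-01, -3.10857978e-01,
         1.50409287e-01],
       [-3.65318245e-01,  4.90604121e-01, -7.91106931e-01,
        -9.02994707e-01],
       [ 6.95585661e-04,  8.49989632e-01,  5.26798957e-01,
         6.61744823e-01],
       [ 0.00000000e+00,  0.00000000e+00,  0.00000000e+00,
         1.00000000e+00]])}
{'time': 0.1, 'joint_pos': array([ 1.21099719e+00,  5.32864289e-02,  1.61418234e+00, -2.59321792e-07,
        1.47601014e+00, -1.19020983e-01]), 'joint_vel': array([ 0.00165124, -0.00156026, -0.00276004, -0.00133677, -0.00112741,
       -0.00139405]), 'joint_efforts': array([ 7.39892148e-04, -3.94908178e+01, -3.71361172e+01, -1.75449140e-04,
        3.91499401e-03, -1.11755341e-05]), 'tool_pos': array([0.14884422, 0.60642327, 0.23017338]), 'tool_rot': array([-2.23517928e-04,  1.20098409e-01,  9.92761544e-01, -9.16257902e-04]), 'contact_force': array([-0.08859085, -0.22507229, -0.10440994]), 'ft_torque': array([0.01821795, 0.0234294 , 0.0209861 ]), 'grasp_force': 0.0, 'gripper_width': 0.9992351651321687}
```

View pics/top0.png

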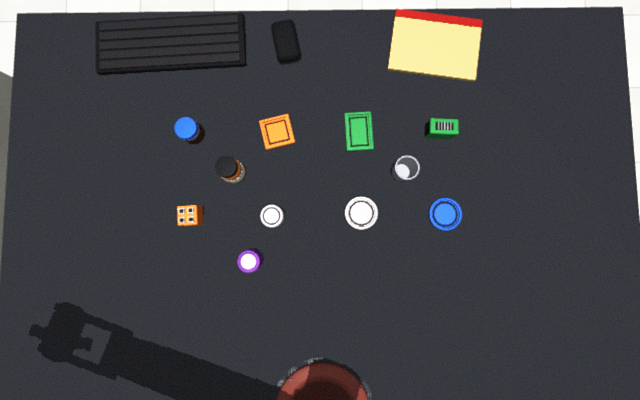

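View pics/side0.png

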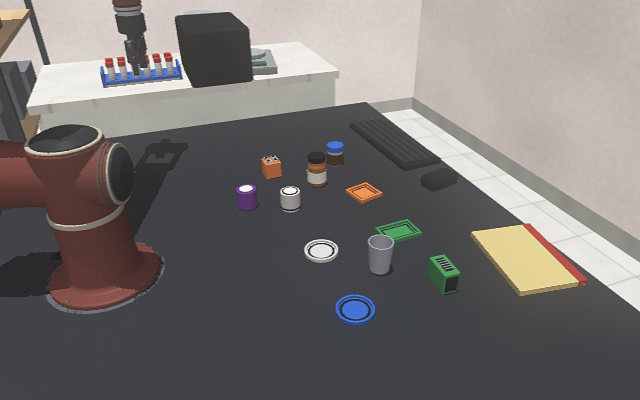

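Run:
```python
from plant import *
names="white_standard soil_jar cuvette_block filter_cartridge white_stand blue_stand orange_stand green_stand amber_bottle steel_beaker".split()
for n in names:
    print(n,[(round(m['conf'],2),[int(v) for v in m['box']]) for m in masks_of("top",n)][:4])
```

```text
white_standard [(0.95, [261, 207, 20, 18]), (0.69, [242, 247, 22, 25])]
soil_jar [(0.86, [176, 117, 27, 26]), (0.67, [261, 205, 22, 20])]
cuvette_block [(0.94, [174, 203, 28, 21])]
filter_cartridge [(0.87, [426, 117, 33, 23]), (0.34, [262, 203, 19, 23])]
white_stand [(0.64, [346, 196, 33, 31])]
blue_stand [(0.81, [427, 194, 30, 34])]
orange_stand [(0.66, [256, 115, 35, 36])]
green_stand [(0.69, [346, 112, 26, 37])]
amber_bottle [(0.58, [217, 156, 27, 24])]
steel_beaker [(0.73, [391, 156, 27, 19]), (0.32, [257, 115, 34, 33])]
```

Top view shows everything: white standard (271,216), jar (186,128), cuvette block (188,215), cartridge (444,127); stands white (361,212), blue (445,214), orange (277,131), green (359,131). The bottle is at (230,169), the beaker at (406,167) and the purple look-alike at (248,261).

```bash
cat > h.py <<'E'
from plant import *
import cv2,numpy as np
def world(d,c,rows,cols,z=None):
    i=camera_info(c);T=i['T'];x=(cols-i['cx'])/i['fx'];y=-(rows-i['cy'])/i['fy']
    r=np.stack([x,y,-np.ones_like(x)],-1)@T[:3,:3].T
    if z is None: return T[:3,3]+r*d[rows,cols][:,None]
    return T[:3,3]+r*((z-T[2,3])/r[:,2])[:,None]
def rect(P):
    (a,b),(w,h),t=cv2.minAreaRect((P[:,:2]*1000).astype(np.float32))
    if w<h: w,h,t=h,w,t+90
    return [round(v,1) for v in (a,b,w,h,(t+90)%180-90)]   # centre mm, long, short, angle of long side
E
python3 - <<'E'
from h import *
p,d=grab_frame("top")
hsv=cv2.cvtColor(p,cv2.COLOR_BGR2HSV)
B=dict(white_standard=(271,216,.05),soil_jar=(186,128,.06),cuvette_block=(188,215,.046),filter_cartridge=(444,127,.05),amber=(230,169,.088),beaker=(406,167,.07),purple=(248,261,.05))
for n,(u,v,h) in B.items():
    r,c=np.mgrid[v-22:v+23,u-22:u+23]; r=r.ravel();c=c.ravel()
    W=world(d,"top",r,c); k=abs(W[:,2]-h)<.009; W=W[k]
    print(n,len(W),rect(W),np.round(W.mean(0)*1000,1))
S=dict(white_stand=(361,212),blue_stand=(445,214),orange_stand=(277,131),green_stand=(359,131))
for n,(u,v) in S.items():
    r,c=np.mgrid[v-24:v+25,u-24:u+25]; r=r.ravel();c=c.ravel()
    H=hsv[r,c]; k=(H[:,2]>120)
    W=world(d,"top",r[k],c[k],.01); Wd=world(d,"top",r[k],c[k])
    print(n,k.sum(),rect(W),np.round(Wd[:,:].mean(0)*1000,1))
E
```

```text
white_standard 395 [439.9, 108.6, 49.1, 46.8, 89.5] [440.2 108.2  51.4]
soil_jar 409 [639.0, 301.2, 49.3, 48.7, -3.4] [638.7 300.1  60.5]
cuvette_block 398 [444.0, 297.5, 45.3, 43.1, -89.6] [443.5 296.1  48.5]
filter_cartridge 473 [639.9, -282.0, 65.0, 36.6, 86.4] [ 638.8 -280.6   50.6]
amber 376 [545.3, 202.0, 44.9, 44.4, 1.1] [545.3 201.4  88.7]
beaker 142 [542.7, -191.7, 52.1, 51.0, -45.8] [ 544.5 -193.8   69.2]
purple 412 [340.8, 159.3, 48.4, 48.3, -77.5] [340.8 158.6  51.2]
white_stand 829 [446.6, -95.9, 77.0, 74.6, -0.8] [446.3 -95.8   8.7]
blue_stand 793 [441.3, -292.3, 76.9, 74.5, 89.5] [ 441.8 -292.8    6.6]
orange_stand 936 [641.9, 101.2, 74.1, 73.6, 13.6] [642.1 101.4   8.7]
green_stand 913 [641.3, -93.6, 91.9, 63.7, 3.1] [641.3 -93.8  10.1]
```

```bash
python3 -m handwheel '[[[0.0246,-0.0258,-0.0083,0,0,1.2],[0.0246,-0.0258,-0.0083,0,0,1.2],[0.0246,-0.0258,-0.0083,0,0,1.2],[0.0246,-0.0258,-0.0083,0,0,1.2],[0.0246,-0.0258,-0.0083,0,0,1.2],[0.0246,-0.0258,-0.0083,0,0,1.2],[0.0246,-0.0258,-0.0083,0,0,1.2],[0.0246,-0.0258,-0.0083,0,0,1.2],[0.0246,-0.0258,-0.0083,0,0,1.2],[0.0246,-0.0258,-0.0083,0,0,1.2],[0.0246,-0.0258,-0.0083,0,0,1.2],[0.0246,-0.0258,-0.0083,0,0,1.2],[0,0,0,0,0,0],[0,0,0,0,0,0]]]' 1
python3 - <<'E'
from h import *
p,d=grab_frame("wrist"); cv2.imwrite("pics/w1.png",p)
i=camera_info("wrist"); print({k:i[k] for k in i})
print(pinpoint("wrist","cuvette_block"),[m['box'] for m in spot_in("wrist","cuvette_block")][:2])
E
```

```text
time: 1.82
tool_pos: [0.4449, 0.2961, 0.1312]
tool_rot: [-0.001, -0.003, 1.0, -0.0]
contact_force: [-1.2, 0.2, 0.1]
gripper_width: 0.997
grasp_force: 0.0
{'fx': 309.70691628693146, 'fy': 309.70691628693146, 'cx': 321.92137448247377, 'cy': 196.32941465178206, 'T': array([[-0.0087117 , -0.95111338, -0.30871903,  0.36505874],
       [ 0.99996082, -0.00780128, -0.00418328,  0.29707142],
       [ 0.00157037, -0.30874338,  0.95114408,  0.27409808],
       [ 0.        ,  0.        ,  0.        ,  1.        ]])}
[{'position': [324.9, 182.7], 'conf': 0.61}] [[298.0, 160.3, 56.4, 64.5]]
```

View pics/w1.png

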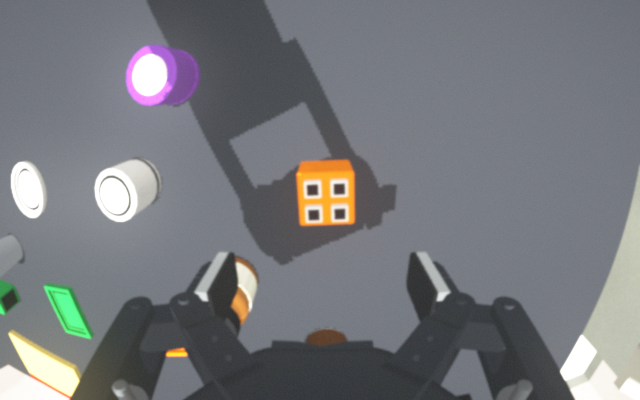

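The block sits at (326,193) between the fingers, square to them, and the purple cylinder and white standard are well clear. Descending and gripping.

```bash
python3 -m handwheel '[[[-0.001,0.001,-0.015,0,0,0],[-0.001,0.001,-0.02,0,0,0],[0,0.001,-0.02,0,0,0],[0,0,-0.02,0,0,0],[0,0,-0.02,0,0,0],[0,0,-0.014,0,0,0],[0,0,-0.01,0,0,0],[0,0,0,0,0,0],[0,0,0,0,0,0]]]' 1
python3 -m handwheel '[[[0,0,0,0,0,0],[0,0,0,0,0,0],[0,0,0,0,0,0],[0,0,0,0,0,0],[0,0,0,0,0,0],[0,0,0,0,0,0],[0,0,0,0,0,0],[0,0,0,0,0,0],[0,0,0,0,0,0],[0,0,0,0,0,0]]]' 0
```

```text
time: 2.72
tool_pos: [0.4418, 0.3011, 0.0129]
tool_rot: [-0.0, -0.006, 1.0, -0.0]
contact_force: [0.4, 0.1, 0.5]
gripper_width: 0.997
grasp_force: 0.0
time: 3.55
tool_pos: [0.4433, 0.3008, 0.014]
tool_rot: [0.001, -0.005, 1.0, 0.001]
contact_force: [-0.5, 0.3, 5.3]
gripper_width: 0.505
grasp_force: 62.7
```

```bash
python3 -m handwheel '[[[0,0,0.01,0,0,0],[0,0,0.02,0,0,0],[0,0,0.022,0,0,0],[0,0,0.022,0,0,0],[0,0,0.022,0,0,0],[0,0,0.02,0,0,0],[0.01,-0.01,0,0,0,1.2],[0.018,-0.018,0,0,0,1.2],[0.018,-0.018,0,0,0,1.2],[0.018,-0.018,0,0,0,1.2],[0.018,-0.018,0,0,0,1.2],[0.018,-0.018,0,0,0,1.2],[0.018,-0.018,0,0,0,1.2],[0.018,-0.018,0,0,0,1.2],[0.018,-0.018,0,0,0,1.2],[0.01,-0.01,0,0,0,1.2],[0,0,0,0,0,1.2],[0,0,0,0,0,0],[0,0,0,0,0,0]]]' 0
cat >> h.py <<'E'
def wray(r,c,z):
    i=camera_info("wrist");T=i['T'];u=np.stack([c-i['cx'],r-i['cy']],-1)/i['fx'];t=np.linalg.norm(u,axis=-1,keepdims=True)+1e-9
    v=np.concatenate([u/t*np.sin(t),np.cos(t)],-1); v[:,1:]*=-1
    v=v@T[:3,:3].T
    return T[:3,3]+v*((z-T[2,3])/v[:,2])[:,None]
def wmeas(n,z):
    for m in masks_of("wrist",n)[:2]:
        r,c=np.nonzero(m['region']); W=wray(r,c,z); x,y,w,h=m['box']
        print(n,round(m['conf'],2),[int(x+w/2),int(y+h/2)],rect(W),len(r))
E
python3 - <<'E'
from h import *
p,d=grab_frame("wrist"); cv2.imwrite("pics/w2.png",p)
wmeas("orange_stand",.01)
E
```

```text
time: 5.13
tool_pos: [0.6052, 0.1368, 0.1281]
tool_rot: [-0.001, -0.12, 0.993, 0.0]
contact_force: [0.0, 0.6, -1.3]
gripper_width: 0.507
grasp_force: 61.9
orange_stand 0.57 [276, 214] [639.4, 103.1, 72.5, 70.6, 13.8] 3745
```

View pics/w2.png

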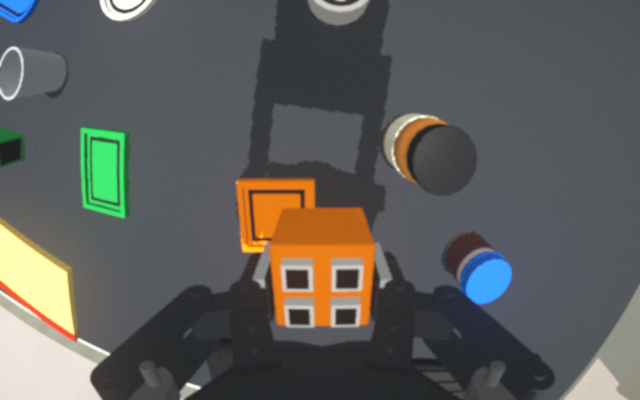

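The orange stand is at (276,214), aligned with the block, which hangs straight in the fingers. Moving over and lowering.

```bash
python3 -m handwheel '[[[0.009,-0.0085,0,0,0,0],[0.009,-0.0085,0,0,0,0],[0.009,-0.0085,0,0,0,0],[0.0085,-0.0085,0,0,0,0],[0,0,-0.01,0,0,0],[0,0,-0.02,0,0,0],[0,0,-0.02,0,0,0],[0,0,-0.02,0,0,0],[0,0,-0.015,0,0,0],[0,0,-0.01,0,0,0],[0,0,-0.005,0,0,0],[0,0,0,0,0,0],[0,0,0,0,0,0]]]' 0
```

```text
time: 6.32
tool_pos: [0.6423, 0.1024, 0.0293]
tool_rot: [0.0, -0.12, 0.993, -0.0]
contact_force: [0.1, -0.3, -1.5]
gripper_width: 0.504
grasp_force: 62.0
```

```bash
python3 -m handwheel '[[[-0.001,0,-0.003,0,0,0],[0,0,-0.003,0,0,0],[0,0,-0.002,0,0,0],[0,0,-0.002,0,0,0],[0,0,-0.001,0,0,0],[0,0,0,0,0,0],[0,0,0,0,0,0]]]' 0
```

```text
time: 6.9
tool_pos: [0.6409, 0.1024, 0.0181]
tool_rot: [0.0, -0.12, 0.993, 0.0]
contact_force: [-0.5, -0.5, 0.9]
gripper_width: 0.505
grasp_force: 62.2
```

```bash
python3 -m handwheel '[[[0,0,0,0,0,0],[0,0,0,0,0,0],[0,0,0,0,0,0],[0,0,0,0,0,0],[0,0,0,0,0,0],[0,0,0,0,0,0],[0,0,0.01,0,0,0],[0,0,0.02,0,0,0],[0,0,0.025,0,0,0],[0,0,0.025,0,0,0],[0,0,0.025,0,0,0],[0,0,0.017,0,0,0]]]' 1
python3 -m handwheel '[[[0,0.015,0,0,0,0],[0,0.025,0,0,0,0],[0,0.03,0,0,0,0],[-0.001,0.03,0,0,0,0],[-0.001,0.03,0,0,0,0],[-0.001,0.03,0,0,0,0],[-0.001,0.025,0,0,0,0],[0,0.015,0,0,0,0],[0,0,0,0,0,0],[0,0,0,0,0,0]]]' 1
python3 - <<'E'
from h import *
p,d=grab_frame("wrist"); cv2.imwrite("pics/w3.png",p)
wmeas("soil_jar",.06);wmeas("cuvette_block",.046);wmeas("orange_stand",.01)
hsv=cv2.cvtColor(p,cv2.COLOR_BGR2HSV)
r,c=np.nonzero(cv2.inRange(hsv,(100,120,100),(125,255,255))); k=(c>240)&(c<420); print(rect(wray(r[k],c[k],.06)),r[k].mean(),c[k].mean())
E
```

```text
time: 7.9
tool_pos: [0.642, 0.1024, 0.1437]
tool_rot: [0.002, -0.12, 0.993, -0.0]
contact_force: [0.7, 1.1, -0.3]
gripper_width: 0.998
grasp_force: 0.0
time: 8.73
tool_pos: [0.6362, 0.3029, 0.139]
tool_rot: [-0.001, -0.121, 0.993, -0.0]
contact_force: [0.1, -0.4, -0.4]
gripper_width: 1.002
grasp_force: 0.0
soil_jar 0.72 [320, 201] [633.8, 302.0, 58.0, 49.8, -13.2] 3770
cuvette_block 0.75 [120, 152] [636.9, 112.3, 72.9, 44.2, -75.0] 2705
orange_stand 0.82 [135, 145] [639.6, 104.6, 76.7, 71.7, -76.4] 1910
orange_stand 0.27 [26, 123] [638.4, -86.6, 91.4, 74.5, 2.7] 2046
[637.7, 300.3, 52.9, 49.6, 15.5] 204.42761821874095 319.98288366695675
```

View pics/w3.png

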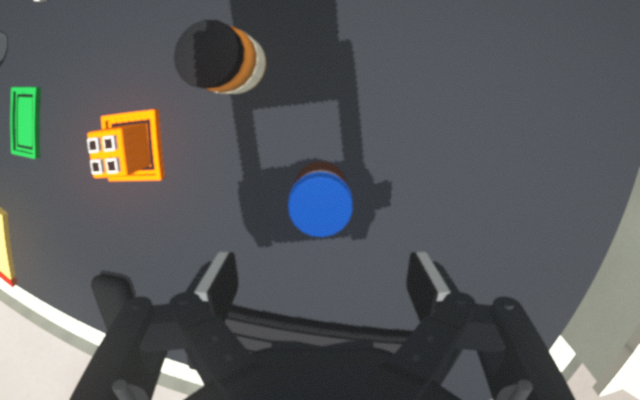

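The block stands in the orange stand at (130,145), and the jar lid is at (320,204), under the open gripper. Descending.

```bash
python3 -m handwheel '[[[0.001,-0.001,-0.015,0,0,0],[0,-0.001,-0.025,0,0,0],[0,0,-0.025,0,0,0],[0,0,-0.025,0,0,0],[0,0,-0.02,0,0,0],[0,0,-0.01,0,0,0],[0,0,-0.007,0,0,0],[0,0,0,0,0,0],[0,0,0,0,0,0]]]' 1
python3 -m handwheel '[[[0,0,0,0,0,0],[0,0,0,0,0,0],[0,0,0,0,0,0],[0,0,0,0,0,0],[0,0,0,0,0,0],[0,0,0,0,0,0],[0,0,0,0,0,0],[0,0,0,0,0,0],[0,0,0,0,0,0]]]' 0
```

```text
time: 9.68
tool_pos: [0.6383, 0.3002, 0.0133]
tool_rot: [0.0, -0.12, 0.993, 0.0]
contact_force: [-1.2, -0.4, 0.1]
gripper_width: 1.001
grasp_force: 0.0
time: 10.43
tool_pos: [0.6389, 0.3009, 0.0146]
tool_rot: [0.001, -0.12, 0.993, 0.0]
contact_force: [0.1, 0.6, 6.1]
gripper_width: 0.57
grasp_force: 62.2
```

```bash
python3 -m handwheel '[[[0,0,0.01,0,0,0],[0,0,0.02,0,0,0],[0,0,0.025,0,0,0],[0,0,0.025,0,0,0],[0,0,0.025,0,0,0],[0,0,0.02,0,0,0],[-0.002,-0.012,0,0,0,-4],[-0.006,-0.0246,0,0,0,-4.6],[-0.006,-0.0246,0,0,0,-4.6],[-0.006,-0.0246,0,0,0,-4.6],[-0.006,-0.0246,0,0,0,-4.6],[-0.006,-0.0246,0,0,0,-4.6],[-0.006,-0.0246,0,0,0,-4.6],[-0.006,-0.0246,0,0,0,-4.6],[-0.006,-0.0246,0,0,0,-4.6],[-0.006,-0.0246,0,0,0,-4.6],[-0.006,-0.0246,0,0,0,-4.6],[-0.006,-0.0246,0,0,0,-4.6]]]' 0
python3 -m handwheel '[[[-0.006,-0.0246,0,0,0,-4.6],[-0.006,-0.0246,0,0,0,-4.6],[-0.006,-0.0246,0,0,0,-4.6],[-0.006,-0.0246,0,0,0,-4.6],[-0.006,-0.0246,0,0,0,-4.6],[-0.006,-0.0246,0,0,0,-4.6],[-0.006,-0.0246,0,0,0,-4.6],[-0.006,-0.0246,0,0,0,-4.6],[-0.006,-0.0246,0,0,0,-4.6],[-0.006,-0.0246,0,0,0,-4.6],[-0.006,-0.0246,0,0,0,-4.6],[-0.003,-0.02,0,0,0,-2],[0,-0.01,0,0,0,0],[0,0,0,0,0,0],[0,0,0,0,0,0]]]' 0
python3 - <<'E'
from h import *
p,d=grab_frame("wrist"); cv2.imwrite("pics/w4.png",p)
wmeas("blue_stand",.01);wmeas("filter_cartridge",.05)
print(state()['joint_pos'])
E
```

```text
time: 11.93
tool_pos: [0.5684, 0.0167, 0.1371]
tool_rot: [-0.001, 0.35, 0.937, -0.0]
contact_force: [0.2, 0.1, -2.2]
gripper_width: 0.569
grasp_force: 62.4
time: 13.18
tool_pos: [0.5005, -0.2824, 0.1373]
tool_rot: [-0.001, 0.728, 0.686, 0.0]
contact_force: [-0.2, -1.0, -1.7]
gripper_width: 0.573
grasp_force: 62.4
blue_stand 0.63 [263, 198] [441.4, -286.7, 76.5, 70.7, 45.5] 4612
filter_cartridge 0.96 [472, 186] [628.7, -276.0, 70.4, 56.0, 86.9] 4093
[-6.41742146e-01  1.02956802e-02  1.81726258e+00  3.46807139e-04
  1.31485605e+00 -5.84324977e-01]
```

View pics/w4.png

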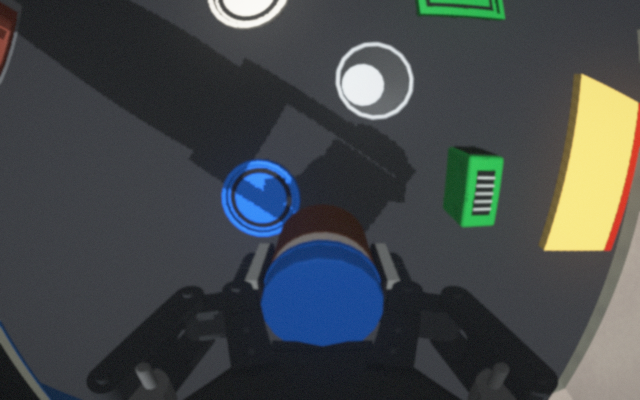

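The blue stand is at (261,198), the jar hangs straight, and the beaker at (375,80) is clear.

```bash
python3 -m handwheel '[[[-0.01,-0.001,0,0,0,0],[-0.015,-0.002,0,0,0,0],[-0.015,-0.002,0,0,0,0],[-0.0125,-0.002,0,0,0,0],[-0.007,-0.001,0,0,0,0],[0,0,-0.015,0,0,0],[0,0,-0.02,0,0,0],[0,0,-0.025,0,0,0],[0,0,-0.02,0,0,0],[0,0,-0.015,0,0,0],[0,0,-0.01,0,0,0],[0,0,-0.003,0,0,0],[0,0,0,0,0,0],[0,0,0,0,0,0]]]' 0
```

```text
time: 14.5
tool_pos: [0.4418, -0.2914, 0.0307]
tool_rot: [0.001, 0.728, 0.686, 0.0]
contact_force: [0.4, 0.3, -1.4]
gripper_width: 0.574
grasp_force: 62.5
```

```bash
python3 -m handwheel '[[[0,0.001,-0.003,0,0,0],[0,0,-0.003,0,0,0],[0,0,-0.002,0,0,0],[0,0,-0.002,0,0,0],[0,0,-0.001,0,0,0],[0,0,-0.001,0,0,0],[0,0,0,0,0,0],[0,0,0,0,0,0]]]' 0
```

```text
time: 15.17
tool_pos: [0.4414, -0.2899, 0.0186]
tool_rot: [-0.0, 0.728, 0.686, -0.0]
contact_force: [-3.0, 1.9, 6.1]
gripper_width: 0.57
grasp_force: 62.9
```

```bash
python3 -m handwheel '[[[0,0,0,0,0,0],[0,0,0,0,0,0],[0,0,0,0,0,0],[0,0,0,0,0,0],[0,0,0,0,0,0],[0,0,0,0,0,0],[0,0,0.01,0,0,0],[0,0,0.02,0,0,0],[0,0,0.025,0,0,0],[0,0,0.025,0,0,0],[0,0,0.025,0,0,0],[0,0,0.015,0,0,0]]]' 1
python3 -m handwheel '[[[0.013,0.001,0,0,0,0],[0.025,0.001,0,0,0,0],[0.03,0.001,0,0,0,0],[0.03,0.001,0,0,0,0],[0.03,0.001,0,0,0,0],[0.03,0.001,0,0,0,0],[0.025,0.001,0,0,0,0],[0.015,0.001,0,0,0,0],[0,0,0,0,0,0],[0,0,0,0,0,0]]]' 1
python3 - <<'E'
from h import *
p,d=grab_frame("wrist"); cv2.imwrite("pics/w5.png",p)
hsv=cv2.cvtColor(p,cv2.COLOR_BGR2HSV)
r,c=np.nonzero(cv2.inRange(hsv,(45,100,60),(80,255,255))); k=(c>240)&(c<420)&(r>110); print(rect(wray(r[k],c[k],.05)),r[k].mean(),c[k].mean())
wmeas("green_stand",.01);wmeas("soil_jar",.06);wmeas("blue_stand",.01)
E
```

```text
time: 16.17
tool_pos: [0.4424, -0.2908, 0.1418]
tool_rot: [0.002, 0.728, 0.686, 0.0]
contact_force: [0.6, 0.6, 0.1]
gripper_width: 0.996
grasp_force: 0.0
time: 17.0
tool_pos: [0.6394, -0.2817, 0.138]
tool_rot: [-0.0, 0.727, 0.686, -0.0]
contact_force: [-0.0, -1.1, -0.5]
gripper_width: 1.0
grasp_force: 0.0
[637.7, -277.6, 70.2, 35.5, 87.8] 197.54726976365117 320.7510187449063
green_stand 0.69 [311, 10] [639.8, -120.1, 90.3, 19.8, -4.2] 1630
soil_jar 0.67 [123, 217] [455.6, -280.6, 91.1, 49.5, 28.2] 3107
blue_stand 0.77 [139, 204] [450.5, -285.8, 75.0, 66.0, -68.3] 1345
```

View pics/w5.png

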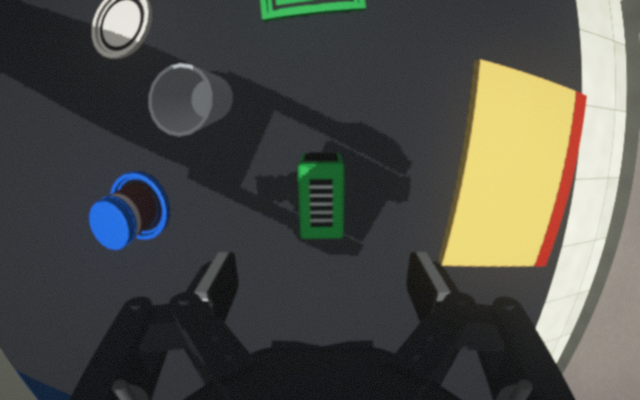

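The jar stands in the blue stand at (130,205), and the cartridge is at (321,196), aligned with the jaws. Descending and gripping.

```bash
python3 -m handwheel '[[[-0.001,0.001,-0.015,0,0,0],[0,0,-0.025,0,0,0],[0,0,-0.025,0,0,0],[0,0,-0.025,0,0,0],[0,0,-0.02,0,0,0],[0,0,-0.01,0,0,0],[0,0,-0.006,0,0,0],[0,0,0,0,0,0],[0,0,0,0,0,0]]]' 1
python3 -m handwheel '[[[0,0,0,0,0,0],[0,0,0,0,0,0],[0,0,0,0,0,0],[0,0,0,0,0,0],[0,0,0,0,0,0],[0,0,0,0,0,0],[0,0,0,0,0,0],[0,0,0,0,0,0],[0,0,0,0,0,0],[0,0,0,0,0,0]]]' 0
```

```text
time: 17.95
tool_pos: [0.6386, -0.2812, 0.0125]
tool_rot: [0.001, 0.728, 0.686, 0.0]
contact_force: [-0.4, -0.4, 0.4]
gripper_width: 0.998
grasp_force: 0.0
time: 18.78
tool_pos: [0.639, -0.2813, 0.0129]
tool_rot: [0.001, 0.728, 0.686, 0.0]
contact_force: [-0.1, 0.8, 5.0]
gripper_width: 0.416
grasp_force: 60.8
```

```bash
python3 -m handwheel '[[[0,0,0.01,0,0,0],[0,0,0.02,0,0,0],[0,0,0.025,0,0,0],[0,0,0.025,0,0,0],[0,0,0.025,0,0,0],[0,0,0.015,0,0,-4.5],[0,0.008,0,0,0,-5],[0,0.008,0,0,0,-5],[0,0.008,0,0,0,-5],[0,0.008,0,0,0,-5],[0,0.008,0,0,0,-5],[0,0.008,0,0,0,-5],[0,0.008,0,0,0,-5],[0,0.008,0,0,0,-5],[0,0.008,0,0,0,-5],[0,0.008,0,0,0,-5],[0,0.008,0,0,0,-5],[0,0.008,0,0,0,-5],[0,0.008,0,0,0,-5],[0,0.008,0,0,0,-5]]]' 0
python3 -m handwheel '[[[0,0,0,0,0,-5],[0,0,0,0,0,-4],[0,0,0,0,0,0],[0,0,0,0,0,0]]]' 0
python3 - <<'E'
from h import *
p,d=grab_frame("wrist"); cv2.imwrite("pics/w6.png",p)
wmeas("green_stand",.01)
E
```

```text
time: 20.45
tool_pos: [0.6373, -0.1681, 0.1308]
tool_rot: [-0.001, 0.995, 0.103, -0.001]
contact_force: [-0.1, -0.7, 0.1]
gripper_width: 0.416
grasp_force: 60.4
time: 20.78
tool_pos: [0.6376, -0.1686, 0.1311]
tool_rot: [-0.0, 1.0, 0.028, -0.001]
contact_force: [0.4, 0.4, -1.0]
gripper_width: 0.416
grasp_force: 60.3
green_stand 0.78 [239, 179] [640.7, -92.3, 91.6, 64.9, 3.6] 6466
```

View pics/w6.png

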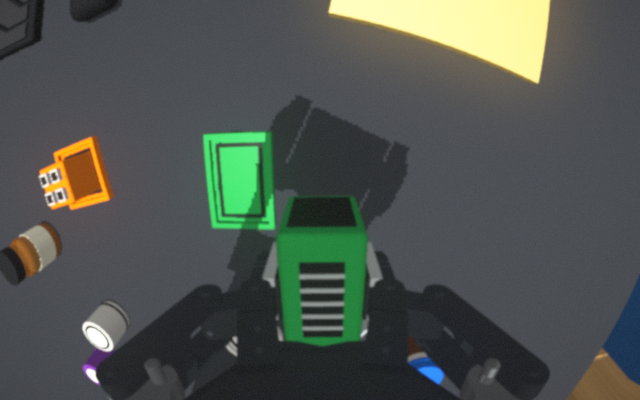

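The green stand is at (239,180), parallel to the cartridge.

```bash
python3 -m handwheel '[[[0.0005,0.01,0,0,0,0],[0.001,0.02,0,0,0,0],[0.001,0.02,0,0,0,0],[0.001,0.0165,0,0,0,0],[0,0.009,0,0,0,0],[0,0,-0.015,0,0,0],[0,0,-0.02,0,0,0],[0,0,-0.025,0,0,0],[0,0,-0.02,0,0,0],[0,0,-0.015,0,0,0],[0,0,-0.007,0,0,0],[0,0,0,0,0,0],[0,0,0,0,0,0]]]' 0
```

```text
time: 21.97
tool_pos: [0.642, -0.0937, 0.0297]
tool_rot: [0.0, 1.0, 0.027, 0.0]
contact_force: [0.4, -0.5, -0.2]
gripper_width: 0.416
grasp_force: 60.3
```

```bash
python3 -m handwheel '[[[0,0,-0.003,0,0,0],[0,0,-0.003,0,0,0],[0,0,-0.002,0,0,0],[0,0,-0.002,0,0,0],[0,0,-0.001,0,0,0],[0,0,-0.001,0,0,0],[0,0,0,0,0,0],[0,0,0,0,0,0]]]' 0
```

```text
time: 22.63
tool_pos: [0.6417, -0.0933, 0.0177]
tool_rot: [-0.0, 1.0, 0.027, -0.0]
contact_force: [1.5, -0.8, -0.3]
gripper_width: 0.411
grasp_force: 60.3
```

```bash
python3 -m handwheel '[[[0,0,-0.001,0,0,0],[0,0,0,0,0,0],[0,0,0,0,0,0]]]' 0
```

```text
time: 22.88
tool_pos: [0.6419, -0.0934, 0.0169]
tool_rot: [0.0, 1.0, 0.027, 0.0]
contact_force: [-0.3, 0.9, -0.6]
gripper_width: 0.414
grasp_force: 60.5
```

```bash
python3 -m handwheel '[[[0,0,-0.001,0,0,0],[0,0,0,0,0,0],[0,0,0,0,0,0]]]' 0
```

```text
time: 23.13
tool_pos: [0.6419, -0.0934, 0.0168]
tool_rot: [0.0, 1.0, 0.027, -0.0]
contact_force: [-3.0, 0.7, 4.6]
gripper_width: 0.415
grasp_force: 61.0
```

```bash
python3 -m handwheel '[[[0,0,0,0,0,0],[0,0,0,0,0,0],[0,0,0,0,0,0],[0,0,0,0,0,0],[0,0,0,0,0,0],[0,0,0,0,0,0],[0,0,0.01,0,0,0],[0,0,0.02,0,0,0],[0,0,0.025,0,0,0],[0,0,0.025,0,0,0],[0,0,0.025,0,0,0],[0,0,0.015,0,0,0]]]' 1
python3 -m handwheel '[[[-0.012,0.012,0,0,0,0],[-0.02,0.02,0,0,0,0],[-0.024,0.024,0,0,0,0],[-0.024,0.024,0,0,0,0],[-0.024,0.024,0,0,0,0],[-0.024,0.024,0,0,0,0],[-0.024,0.024,0,0,0,0],[-0.02,0.02,0,0,0,0],[-0.02,0.02,0,0,0,0],[-0.01,0.011,0,0,0,0],[0,0,0,0,0,0],[0,0,0,0,0,0]]]' 1
python3 - <<'E'
from h import *
p,d=grab_frame("wrist"); cv2.imwrite("pics/w7.png",p)
wmeas("white_standard",.05);wmeas("white_stand",.01);wmeas("filter_cartridge",.05);wmeas("green_stand",.01)
E
```

```text
time: 24.13
tool_pos: [0.6432, -0.0937, 0.1401]
tool_rot: [0.001, 1.0, 0.027, 0.002]
contact_force: [0.5, -0.1, 0.8]
gripper_width: 1.0
grasp_force: 0.0
time: 25.13
tool_pos: [0.4396, 0.11, 0.136]
tool_rot: [0.0, 1.0, 0.028, 0.0]
contact_force: [0.0, -0.0, -0.3]
gripper_width: 1.0
grasp_force: 0.0
white_standard 0.92 [321, 195] [443.8, 110.2, 56.8, 49.3, 29.9] 3464
white_stand 0.87 [511, 191] [446.5, -91.5, 81.5, 73.7, 61.8] 3206
filter_cartridge 0.68 [547, 22] [618.4, -80.9, 78.8, 40.3, -71.0] 2225
filter_cartridge 0.41 [606, 125] [536.9, -184.8, 129.1, 56.4, -80.3] 2754
green_stand 0.59 [531, 29] [619.3, -90.2, 68.8, 54.8, -87.2] 1258
```

View pics/w7.png

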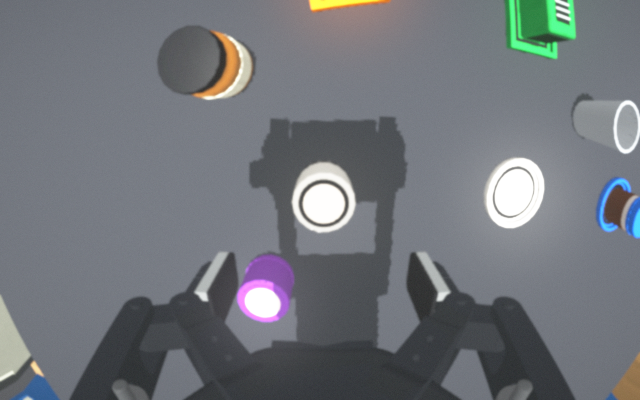

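The white standard is centred at (323,203), with the purple one clear of the finger's path at (265,290). Cartridge and jar look seated.

```bash
python3 -m handwheel '[[[0.0005,0,-0.015,0,0,0],[0,0,-0.025,0,0,0],[0,0,-0.025,0,0,0],[0,0,-0.025,0,0,0],[0,0,-0.02,0,0,0],[0,0,-0.009,0,0,0],[0,0,-0.005,0,0,0],[0,0,0,0,0,0],[0,0,0,0,0,0]]]' 1
python3 -m handwheel '[[[0,0,0,0,0,0],[0,0,0,0,0,0],[0,0,0,0,0,0],[0,0,0,0,0,0],[0,0,0,0,0,0],[0,0,0,0,0,0],[0,0,0,0,0,0],[0,0,0,0,0,0],[0,0,0,0,0,0]]]' 0
python3 -m handwheel '[[[0,0,0.01,0,0,0],[0,0,0.02,0,0,0],[0,0,0.025,0,0,0],[0,0,0.02,0,0,0],[0,-0.01,0.015,0,0,0],[0,-0.02,0,0,0,0],[0.001,-0.025,0,0,0,0],[0.001,-0.025,0,0,0,0],[0.001,-0.025,0,0,0,0],[0.001,-0.02,0,0,0,0],[0,-0.01,0,0,0,0],[0,0,0,0,0,0],[0,0,0,0,0,0]]]' 0
python3 - <<'E'
from h import *
p,d=grab_frame("wrist")
wmeas("white_stand",.01)
E
```

```text
time: 26.13
tool_pos: [0.4412, 0.1095, 0.0126]
tool_rot: [-0.0, 1.0, 0.027, 0.001]
contact_force: [1.1, 0.2, 0.3]
gripper_width: 0.997
grasp_force: 0.0
time: 26.88
tool_pos: [0.4416, 0.1098, 0.0131]
tool_rot: [-0.0, 1.0, 0.027, 0.001]
contact_force: [-0.3, 0.1, 5.6]
gripper_width: 0.569
grasp_force: 62.0
time: 27.97
tool_pos: [0.4439, -0.0251, 0.1016]
tool_rot: [-0.0, 1.0, 0.027, -0.0]
contact_force: [0.7, 0.3, -1.7]
gripper_width: 0.574
grasp_force: 62.2
white_stand 0.67 [404, 198] [447.1, -92.5, 77.6, 73.8, 53.2] 6088
white_stand 0.66 [54, 88] [550.0, 261.2, 176.7, 67.2, 85.2] 5360
```

```bash
python3 -m handwheel '[[[0.001,-0.01,0,0,0,0],[0.001,-0.02,0,0,0,0],[0.001,-0.02,0,0,0,0],[0.001,-0.012,0,0,0,0],[0,-0.007,0,0,0,0],[0,0,-0.015,0,0,0],[0,0,-0.02,0,0,0],[0,0,-0.02,0,0,0],[0,0,-0.012,0,0,0],[0,0,-0.006,0,0,0],[0,0,0,0,0,0],[0,0,-0.003,0,0,0],[0,0,-0.002,0,0,0],[0,0,-0.002,0,0,0],[0,0,-0.001,0,0,0],[0,0,0,0,0,0],[0,0,0,0,0,0]]]' 0
```

```text
time: 29.48
tool_pos: [0.4485, -0.0944, 0.021]
tool_rot: [0.0, 1.0, 0.027, 0.0]
contact_force: [0.2, 0.1, -1.5]
gripper_width: 0.567
grasp_force: 62.3
```

```bash
python3 -m handwheel '[[[0,0,-0.001,0,0,0],[0,0,-0.001,0,0,0],[0,0,-0.001,0,0,0],[0,0,-0.001,0,0,0],[0,0,-0.0005,0,0,0],[0,0,0,0,0,0],[0,0,0,0,0,0]]]' 0
```

```text
time: 30.07
tool_pos: [0.4483, -0.0944, 0.0171]
tool_rot: [-0.0, 1.0, 0.027, -0.001]
contact_force: [-4.1, 1.4, 7.0]
gripper_width: 0.57
grasp_force: 63.0
```

Touching the floor; releasing, lifting and backing off to clear the top view.

```bash
python3 -m handwheel '[[[0,0,0,0,0,0],[0,0,0,0,0,0],[0,0,0,0,0,0],[0,0,0,0,0,0],[0,0,0,0,0,0],[0,0,0,0,0,0],[0,0,0.01,0,0,0],[0,0,0.02,0,0,0],[0,0,0.025,0,0,0],[0,0,0.025,0,0,0],[0,0,0.025,0,0,0],[0,0,0.025,0,0,0],[0,0,0.015,0,0,0]]]' 1
python3 -m handwheel '[[[0,0.03,0,0,0,0],[0,0.04,0,0,0,0],[0,0.04,0,0,0,0],[0,0.04,0,0,0,0],[0,0.04,0,0,0,0],[0,0.04,0,0,0,0],[-0.01,0.04,0,0,0,0],[-0.02,0.04,0,0,0,0],[-0.02,0.04,0,0,0,0],[-0.03,0.04,0,0,0,0],[-0.03,0.04,0,0,0,0],[-0.03,0.04,0,0,0,0],[-0.03,0.04,0,0,0,0],[-0.02,0.02,0,0,0,0],[0,0,0,0,0,0],[0,0,0,0,0,0]]]' 1
python3 - <<'E'
from h import *
p,d=grab_frame("top"); cv2.imwrite("pics/top1.png",p)
q,_=grab_frame("side"); cv2.imwrite("pics/side1.png",cv2.resize(q[120:340,220:480],None,fx=3,fy=2.7))
B=dict(white_standard=(446.6,-95.9,.054),soil_jar=(441.3,-292.3,.064),cuvette_block=(641.9,101.2,.050),filter_cartridge=(641.3,-93.6,.054),amber=(545.3,202,.088),beaker=(543,-192,.07))
r,c=np.mgrid[0:400,0:640]; r=r.ravel();c=c.ravel(); W=world(d,"top",r,c)
for n,(x,y,h) in B.items():
    k=(abs(W[:,2]-h)<.009)&(np.hypot(W[:,0]-x/1e3,W[:,1]-y/1e3)<.06)
    print(n,k.sum(),rect(W[k]),np.round(W[k].mean(0)*1000,1),"stand",x,y)
E
```

```text
time: 31.15
tool_pos: [0.4494, -0.0948, 0.1653]
tool_rot: [0.001, 1.0, 0.027, 0.002]
contact_force: [0.7, -0.5, 0.2]
gripper_width: 1.003
grasp_force: 0.0
time: 32.48
tool_pos: [0.28, 0.4043, 0.1619]
tool_rot: [-0.0, 1.0, 0.029, 0.0]
contact_force: [-0.5, 0.1, 0.5]
gripper_width: 0.998
grasp_force: 0.0
white_standard 396 [447.2, -94.6, 48.6, 47.5, 44.5] [447.2 -94.1  55.3] stand 446.6 -95.9
soil_jar 427 [443.0, -289.1, 48.4, 48.4, 57.2] [ 442.6 -288.3   64.6] stand 441.3 -292.3
cuvette_block 369 [641.4, 101.9, 44.7, 44.0, 14.6] [639.7 101.3  52.5] stand 641.9 101.2
filter_cartridge 460 [641.1, -93.6, 65.1, 36.1, 3.1] [639.7 -93.   54.8] stand 641.3 -93.6
amber 377 [545.3, 202.1, 44.7, 44.7, 1.3] [545.2 201.4  88.6] stand 545.3 202
beaker 146 [542.4, -191.4, 52.0, 51.1, -45.7] [ 544.2 -194.6   68.7] stand 543 -192
```

View pics/side1.png

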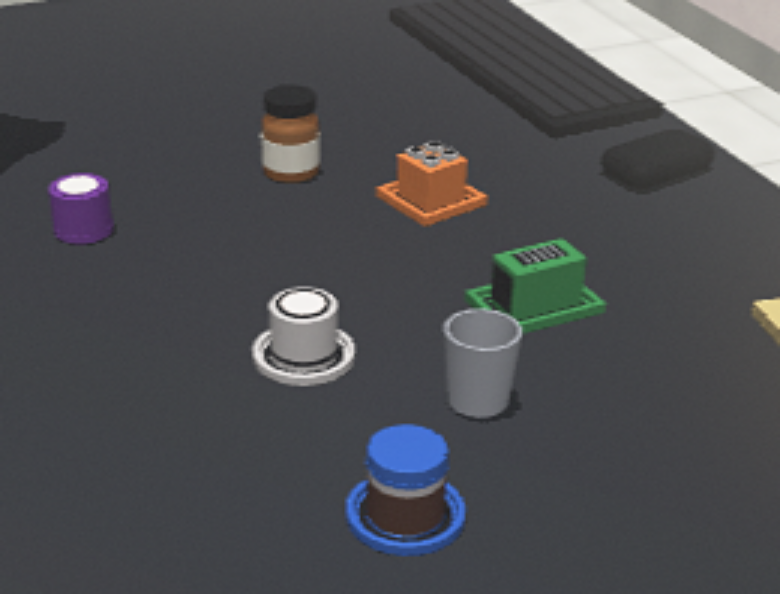

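All four stand upright in their own stands, within 4 mm of centre: white (305,330), jar (406,485), block (432,185) and cartridge (540,285). The bottle and beaker have not moved.

```bash
python3 -c "from plant import *; print(job_done())"
```

```text
the job is handed in; nothing more can be done
None
```

The job is handed in: the last camera check showed all four things released and upright in their own stands, within 4 mm of centre, with the bottle and beaker unmoved, after about 32 s; no verdict came back.

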